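# Zero the comparator and free the furniture feet for checking

## Task

Get the desk ready for checking the furniture feet: turn the bezel of the dial comparator until its red zero mark sits right at the needle, and work every beige foot that is in the case out of its tight cutout by its protruding shank, with small wiggles so that the insert stays down in the case, and put it into the open purple bin on the desk. Leave the bin standing on the desk, and leave the tower of bins, mallet, hex key and cam bolt alone.

Things in the scene. Friction and masses are not known exactly. Their poses are not given: they have to be found in the camera images.
- case: Charcoal open case, fixed, 96 x 262 mm, rim 40 mm above the desk; origin under its centre on the desk, long side along y. In it lies a blue-grey insert (top 38 mm above the desk) with five cutouts in a row at x = 0, y = -100, -50, 0, 50, 100 mm, 22 mm deep, floors 16 mm above the desk; some are empty.
- insert (a joint): Height (m) of the insert above its seat in the case, 0 seated. It weighs 0.7 kg, held by weight only, slides up and sinks back. A cutout pinches its foot across the case's x over the lowest 11 mm between a wall and a sprung pad (12 N), 2 mm play along y. A straight pull meets 12 to 17 N and lifts the insert; twisting the foot 20 degrees to and fro, rising 1 mm a twist, frees it.
- bin: Purple plastic open bin, loose, 0.25 kg, 140 x 130 mm (x, y) and 45 mm high, walls and floor 4 mm; origin under its centre.
- gauge: Dial comparator, fixed to the desk, face up: dark steel base 120 x 100 x 15 mm, steel body of 52 mm diameter, small aluminium setting block on its +x side up to 40 mm high; origin under its centre on the desk; the dial's vertical axis passes through the origin.
- bezel (a joint): Angle (rad) of the black bezel with the white scale on it: 58 mm diameter, standing 40 to 58 mm above the desk on the dial's axis; turns counter-clockwise seen from above as the value grows, stops at -3 and 3, friction 0.06 N m, stays where left. At 0 the red zero mark lies towards the gauge's -x.
- needle (a joint): Angle (rad) of the dark needle, same sense and same zero direction as the bezel; it stays still. The gauge reads zero when bezel and needle angles agree. The needle lies 59 to 61 mm above the desk, within the bezel's edge.
- zero_mark (a point): Red zero mark on the bezel's scale, 22 mm from the dial's axis, 59 mm above the desk.
- needle_tip (a point): Point of the needle 22 mm from the dial's axis (its tip), 59 mm above the desk.
- foot1: Beige plastic furniture foot, 60 g: round barrel 28 mm diameter and 36 mm high with a 13 mm square shank 34 mm high on top, 70 mm in all; origin at the centre of the barrel's underside, z up along the shank, x and y square to the shank's flats. In the case it stands upright in a tight cutout and is free once 11 mm up. May be absent.
- foot2: As foot1; may be absent.
- foot3: As foot1; may be absent.
- foot4: As foot1; may be absent.
- foot5: As foot1; may be absent.
- tower: Bystander: tower of four small purple bins with fittings in them, 90 x 130 x 172 mm, loose; origin under its centre.
- mallet: Bystander: walnut mallet lying on the desk, head 55 x 95 x 50 mm, handle along its y to 200 mm; origin under its head's centre.
- hexkey: Bystander: chrome hex key lying on the desk, 85 x 26 mm, 6 mm thick.
- cambolt: Bystander: steel cam bolt lying on the desk, 44 mm long, 12 mm head.

How it is judged (in metres and radians):
At the end, for the whole second after the job is handed in: The zero mark is within 2.5 mm (about 6 degrees) of the needle tip; every foot present is in the purple bin, down in it (its underside's centre less than 50 mm above the bin's underside) and at rest; the bin stands upright on the desk; the insert is seated in the case (less than 4 mm up) (horizontal distance between zero_mark and needle_tip below 0.0025 m and value of joint insert below 0.004 m and angle between bin's own z axis and vertical below 0.1 rad and height (world z) of bin below 0.01 m and linear speed of each of bin, foot1, foot2, foot3, foot4, foot5 below 0.03 m/s and x of foot1 in the frame of bin between -0.07 and 0.07 m and y of foot1 in the frame of bin between -0.065 and 0.065 m and z of each of foot1, foot2, foot3, foot4, foot5 in the frame of bin below 0.05 m and x of foot2 in the frame of bin between -0.07 and 0.07 m and y of foot2 in the frame of bin between -0.065 and 0.065 m and x of foot3 in the frame of bin between -0.07 and 0.07 m and y of foot3 in the frame of bin between -0.065 and 0.065 m and x of foot4 in the frame of bin between -0.07 and 0.07 m and y of foot4 in the frame of bin between -0.065 and 0.065 m and x of foot5 in the frame of bin between -0.07 and 0.07 m and y of foot5 in the frame of bin between -0.065 and 0.065 m); the robot touches nothing.
It fails at once if the insert is lifted more than 12 mm out of its seat in the case (value of joint insert above 0.012 m).
It fails at once if the tower of bins is pushed more than 4 cm (distance of tower from where it was at the start of the episode above 0.04 m).
It fails at once if the mallet is pushed more than 4 cm (distance of mallet from where it was at the start of the episode above 0.04 m).
It fails at once if the hex key is pushed more than 4 cm (distance of hexkey from where it was at the start of the episode above 0.04 m).
It fails at once if the cam bolt is pushed more than 4 cm (distance of cambolt from where it was at the start of the episode above 0.04 m).
Of foot1, foot2, foot3, foot4, foot5 only 3 to 4 are there at a start; the rules pass over those that are not, and their reading is None.
At some moment in a run one of bin may be knocked a few centimetres aside while the robot is not near it.
Once in a run the grip may slacken for a moment while it holds something.
It also fails if it takes over 210 s, if anything falls off the work surface, if the arm or the gripper's body presses on something with over 40 N, if the wrist force passes 120 N, or if a joint passes its speed limit or range.

## Robot

A 6-joint arm with a two-finger parallel gripper is mounted at the origin on the work surface. World frame = base frame: x ahead of the robot, y to its left, z up, the work surface at z = 0. Lengths are in m, angles in degrees, forces in N, time in s.
With the tool pointing down it reaches from about 0.375 to 0.9 m from the base axis. Payload 3.1 kg.
Tool frame: the origin (TCP) lies at the very end of the fingers, on their centre line; the grasp point (between the pads) lies 19 mm behind it (grasp_offset is the distance from the TCP to the grasp point, in m); z points along the fingers, y is the direction in which the jaws open and shut (so a half turn about z gives the same grasp; the last joint's range is limited). The gripper opens to 87 mm and grips with 3 to 60 N. Pads are 19 mm wide; open, the fingers measure 117 mm over their backs; the gripper's body (75 mm by 190 mm) begins 51 mm behind the grasp point.
Start: joints at [-80.128, 30.224, 82.088, -0, 67.689, -10.227], TCP at [0.215, -0.587, 0.223] pointing down, gripper open.
Joint ranges: [-176.69, 176.69], [-43.24, 126.21], [12.49, 139.97], [-82, 262], [0, 151.66], [-163.58, 163.58]. Speed limits (degrees/s): [159.86, 159.86, 180, 180, 180, 180].

## Interface

Orientations are given as a 3x3 rotation matrix whose columns are the frame's x, y, z axes.
In Python, from rig import * gives the robot as it stands. The module is installed in compiled form; this text tells all that it offers.
- The arm moves only by the tool play_rows, never from a script. Its argument "plan" is a list that holds one entry, the list of rows, each a list of 7 numbers: the shift along the world's x, y, z each as a share of 5 cm, from -1 to 1, then the turn, a rotation vector about the world's x, y, z each as a share of pi rad, from -1 to 1, then the gripper's target within -1 to 1 (fully open at 1, half-way at 0, shut at -1). A call has 1 to 12 rows; each row shifts and turns the commanded pose from where the row before left it; what a row does not reach is not made up. A row lasts 1/10 s, in which the tool goes at most 50 mm and 8.59 degrees, less where a joint would pass 70% of its speed; a pose out of reach is approached as far as the arm can. A call with a number of a shift or a turn outside -1 to 1 is refused whole. A call with a gripper value outside its range is refused whole. The fingers move at their own pace and stop on an object; the grip force is fixed at half the most. Time passes only in rows, so rows that do not move let the fingers close. It gives the time, the measured TCP pose, the force and the opening at its end, in the units of the state.
- read_state(): the state, without advancing time (a new reading comes with each control period).
- capture(name): name is "scene" or "top" or "wrist"; returns the picture (384x512x3 uint8, red, green, blue); there is no depth.
- camera_params(name): a dict with "intrinsics" (3x3 intrinsics, pixels), "k1" (the pictures are not rectified: a ray, as slopes to the right and down, at radius r is drawn at 1 + k1 r^2 times it, then the intrinsics apply), "R" (3x3) and "t" (3): a world point X has camera coordinates R X + t; the wrist camera has in their place "mount" (4x4, takes a point from camera to tool coordinates, whose origin is the TCP and whose axes are the flange's). Camera axes: x right, y down, z forward; pixel columns grow to the right and rows downward; lengths in m; the calibration is good to about 2 mm. A picture is of the moment at which its call begins: read the wrist's pose just before it. camera_params takes no time and is no camera call.
- hand_in(): hands the job in, once; it reports no verdict.
The state is a dict: "time_s": time; "joint_positions": joint angles; "qvel": joint speeds; "tau": joint torques, N m; "position": TCP position; "tcp_rot": TCP orientation; "force": force on the tool from outside, world axes, zero at the start; "moment": the same for the moment, N m; "opening": opening from 0.0 (shut) to 1.0 (fully open).
Only numpy, scipy, OpenCV 4.12 (cv2) and the standard library are available. Lean on these libraries where they do the work, as an engineer would, in place of code of your own. Each camera call takes 0.05 s, during which the arm holds its last target. There are 200 camera calls.

## Working session

There is one attempt and no reset: what is moved stays moved. The work goes in short steps, Python scripts to look and compute and a tool call to move; the robot and the scene stay as the last step left them, time stands still between calls to the robot, and variables do not carry over. Pictures are saved under pics/ and viewed, about 12 in all and at most 16, crops included, and the job is handed in when it is done.

Besides the shell and the picture viewer there is one more tool, called after "Emit:" as name([rows], argument=value, ...), one row to a line, values as JSON. play_rows: Moves the arm, as the interface text tells. Its arguments: {"type":"object","properties":{"plan":{"type":"array"}},"required":["plan"]}

```bash
mkdir -p pics
cat > h.py <<'E'
from rig import *
import numpy as np, cv2
def snap(cam,fn,crop=None,scale=1):
    im=capture(cam)
    np.save('pics/'+fn+'.npy',im)
    if crop: x0,y0,x1,y1=crop; im=im[y0:y1,x0:x1]
    im=cv2.resize(im,None,fx=scale,fy=scale,interpolation=cv2.INTER_CUBIC)
    cv2.imwrite('pics/'+fn+'.png',im[:,:,::-1])
def pose(cam):
    p=camera_params(cam)
    K=np.array(p['intrinsics'])
    if cam=='wrist':
        s=read_state(); M=np.array(p['mount']); T=np.eye(4); T[:3,:3]=s['tcp_rot']; T[:3,3]=s['position']
        W=T@M; R=W[:3,:3].T; t=-R@W[:3,3]
    else: R=np.array(p['R']); t=np.array(p['t'])
    return K,p['k1'],R,t
def pix2world(cam,u,v,z,P=None):
    K,k1,R,t=P or pose(cam)
    d=cv2.undistortPoints(np.array([[[u,v]]],float),K,np.array([k1,0,0,0]))[0,0]
    c=-R.T@t; r=R.T@np.array([d[0],d[1],1]); return c+r*(z-c[2])/r[2]
def world2pix(cam,X,P=None):
    K,k1,R,t=P or pose(cam)
    return cv2.projectPoints(np.atleast_2d(np.array(X,float)),cv2.Rodrigues(R)[0],t,K,np.array([k1,0,0,0]))[0][:,0]
E
python3 - <<'E'
from h import *
snap('top','t0',scale=1.5); snap('scene','s0',scale=1.5)
s=read_state(); print({k:np.round(v,3).tolist() for k,v in s.items()})
for c in ['top','scene']:
    K,k,R,t=pose(c); print(c,K.tolist(),k,(-R.T@t).round(3),R.round(2).tolist())
print(camera_params('wrist'))
E
```

```text
{'time_s': 0.1, 'joint_positions': [-80.128, 30.273, 82.149, -0.003, 67.689, -10.229], 'qvel': [-0.138, -0.065, -0.177, -0.104, -0.025, -0.076], 'tau': [-0.0, -44.099, -17.715, 0.063, 0.053, -0.0], 'position': [0.215, -0.586, 0.222], 'tcp_rot': [[0.939, 0.344, -0.0], [0.344, -0.939, 0.002], [0.0, -0.002, -1.0]], 'force': [-0.413, 0.861, -0.35], 'moment': [-0.033, 0.003, 0.035], 'opening': 0.999}
top [[359.9594576330394, 0.0, 254.11713782097112], [0.0, 359.9594576330394, 193.1702042416233], [0.0, 0.0, 1.0]] 0.0030828150174517107 [0.308 0.036 1.038] [[0.03, -1.0, -0.0], [-0.98, -0.02, -0.21], [0.21, 0.01, -0.98]]
scene [[424.8525543379823, 0.0, 259.45162521858094], [0.0, 424.8525543379823, 192.36557609688975], [0.0, 0.0, 1.0]] -0.06824758815389295 [ 1.    -0.582  1.219] [[0.8, 0.61, 0.0], [0.51, -0.67, -0.54], [-0.33, 0.43, -0.84]]
{'intrinsics': array([[272.61514402,   0.        , 255.5282938 ],
       [  0.        , 272.61514402, 193.88985163],
       [  0.        ,   0.        ,   1.        ]]), 'k1': -0.022353493364090486, 'mount': array([[ 5.39425431e-04, -9.61899760e-01, -2.73401829e-01,
         7.52503589e-02],
       [ 9.99999771e-01,  6.30292739e-04, -2.44523337e-04,
        -7.09950985e-04],
       [ 4.07530127e-04, -2.73401634e-01,  9.61899881e-01,
        -1.61901495e-01],
       [ 0.00000000e+00,  0.00000000e+00,  0.00000000e+00,
         1.00000000e+00]])}
```

View pics/t0.png

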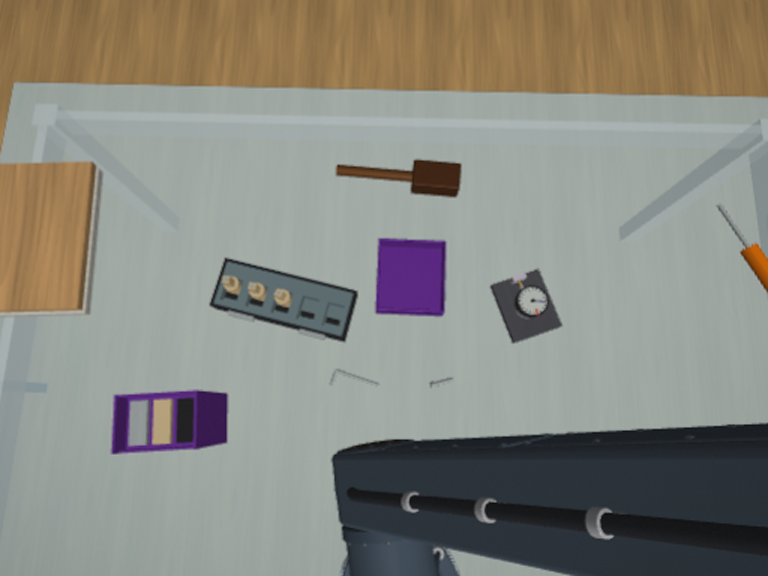

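View pics/s0.png

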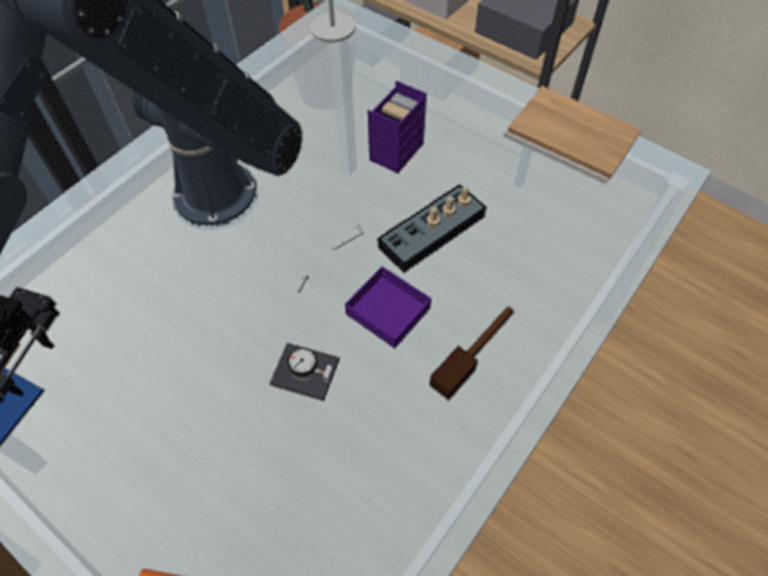

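Pictures 1–2: three feet (shank tops at about (231,284), (257,291), (282,297) in the top ×1.5 view) in the case, two empty cutouts. The bin is centred at (411,277), the dial at (531,301), and the mallet, tower, key and bolt stand clear.

Run:
```python
from h import *
def f(n,u,v,z): print(n,pix2world('top',u/1.5,v/1.5,z).round(3))
for n,u,v,z in [('dial',531,301,.059),('g1',539,269,.015),('g2',561,325,.015),('g3',513,342,.015),('g4',491,285,.015),
 ('c1',226,259,.04),('c2',357,291,.04),('c3',345,341,.04),('c4',210,305,.04),('f1',232,279,.086),('f2',257,286,.086),('f3',282,292,.086),
 ('b1',379,239,.045),('b2',445,240,.045),('b3',443,314,.045),('b4',377,313,.045),('mallet',436,178,.05),('handle',338,170,.03),('tower',125,425,.172),('key',355,375,0),('bolt',441,381,0)]: f(n,u,v,z)
im=np.load('pics/t0.npy')
a=cv2.resize(im[170:235,135:245],None,fx=6,fy=6,interpolation=cv2.INTER_CUBIC)
b=cv2.resize(im[170:235,320:380],None,fx=6,fy=6,interpolation=cv2.INTER_CUBIC)
```

```text
dial [ 0.509 -0.232  0.059]
g1 [ 0.582 -0.261  0.015]
g2 [ 0.473 -0.299  0.015]
g3 [ 0.438 -0.207  0.015]
g4 [ 0.548 -0.167  0.015]
c1 [0.581 0.345 0.04 ]
c2 [0.524 0.091 0.04 ]
c3 [0.429 0.11  0.04 ]
c4 [0.49  0.367 0.04 ]
f1 [0.531 0.316 0.086]
f2 [0.519 0.27  0.086]
f3 [0.509 0.224 0.086]
b1 [0.626 0.052 0.045]
b2 [ 0.627 -0.075  0.045]
b3 [ 0.483 -0.071  0.045]
b4 [0.482 0.052 0.045]
mallet [ 0.752 -0.056  0.05 ]
handle [0.774 0.139 0.03 ]
tower [0.273 0.438 0.172]
key [0.369 0.091 0.   ]
bolt [ 0.362 -0.072  0.   ]
```

Emit:
play_rows([
  [[0.49,0.59,0,0,0,0,1],[0.49,0.59,0,0,0,0,1],[0.49,0.59,0,0,0,0,1],[0.49,0.59,0,0,0,0,1],[0.49,0.59,0,0,0,0,1],[0.49,0.59,0,0,0,0,1],[0.49,0.59,0,0,0,0,1],[0.49,0.59,0,0,0,0,1],[0.49,0.59,0,0,0,0,1],[0.49,0.59,0,0,0,0,1],[0.49,0.59,0,0,0,0,1],[0.49,0.59,0,0,0,0,1]],
])

```text
time_s: 1.3
position: [0.5094, -0.2314, 0.2222]
tcp_rot: [[0.939, 0.344, -0.001], [0.344, -0.939, 0.0], [-0.001, -0.001, -1.0]]
force: [-0.3, -0.2, -0.2]
opening: 1.001
```

Emit:
play_rows([
  [[0,0,-0.7,0,0,0,1],[0,0,-0.7,0,0,0,1],[0,0,0,0,0,0,1],[0,0,0,0,0,0,1]],
])

```text
time_s: 1.7
position: [0.5085, -0.2327, 0.1522]
tcp_rot: [[0.939, 0.343, -0.002], [0.343, -0.939, 0.001], [-0.001, -0.002, -1.0]]
force: [-0.3, -0.5, -0.1]
opening: 1.001
```

Run:
```python
from h import *
s=read_state(); print({k:np.round(v,3).tolist() for k,v in s.items() if k in('time_s','joint_positions','position','force')})
p=world2pix('wrist',[.509,-.232,.059]);print(p)
snap('wrist','w1',scale=1.5)
```

```text
{'time_s': 1.7, 'joint_positions': [-36.043, 30.575, 95.47, 0.002, 54.066, 33.866], 'position': [0.508, -0.233, 0.152], 'force': [-0.286, -0.476, -0.129]}
[[255.96317722 195.75471259]]
```

View pics/w1.png

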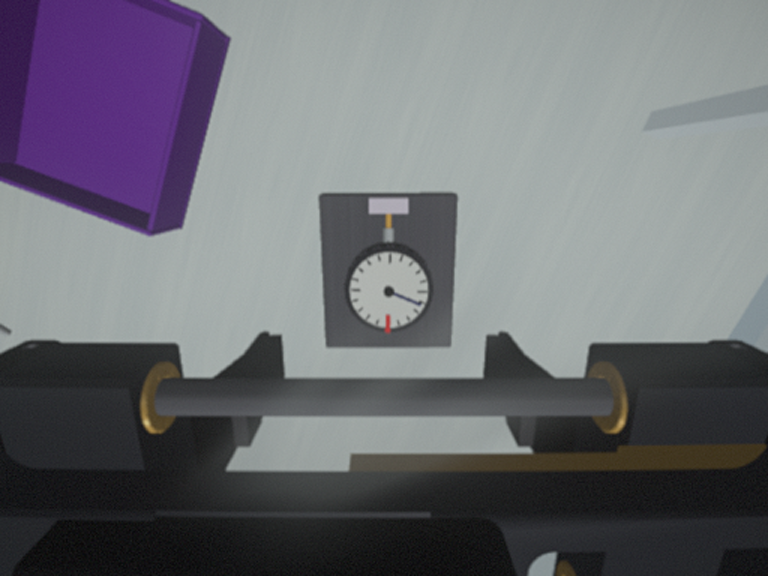

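Picture 3: dial centre at (389,291), red mark at (388,325), needle tip at (422,304), in ×1.5 pixels. I'll measure the angles in the world frame.

Run:
```python
from h import *
im=np.load('pics/w1.npy').astype(int); P=pose('wrist')
crop=im[155:235,220:300]; r,g,b=crop[...,0],crop[...,1],crop[...,2]
def cen(m):
    v,u=np.nonzero(m); return u.mean()+220,v.mean()+155,m.sum()
red=(r>g+50); 
m=(r>170)&(g>170)&(b>150); n,l,st,c=cv2.connectedComponentsWithStats(m.astype(np.uint8))
print('red',cen(red)); 
pts=np.argwhere(l==1+st[1:,4].argmax())[:,::-1].astype(np.float32)
(hc,hr)=cv2.minEnclosingCircle(pts); hc=(hc[0]+220,hc[1]+155); print('dial',hc,hr)
C=pix2world('wrist',*hc,.059,P); A=pix2world('wrist',*cen(red)[:2],.059,P); print(C,A)
N=pix2world('wrist',421/1.5,304/1.5,.060,P); print(N)
# needle pixels: dark inside 0.4..0.8 R
yy,xx=np.mgrid[155:235,220:300]
W=np.array([[pix2world('wrist',u,v,.059,P)-C for u in range(220,300)] for v in range(155,235)])
rad=np.hypot(W[...,0],W[...,1]); ang=np.degrees(np.arctan2(W[...,1],W[...,0]))
dk=(r+g+b)
for a in range(-180,180,5):
    s=(rad>.008)&(rad<.015)&(abs((ang-a+180)%360-180)<4); print(a,int(dk[s].mean()),end='; ')
print('\nredang',np.degrees(np.arctan2(*(A-C)[1::-1])),'needle',np.degrees(np.arctan2(*(N-C)[1::-1])))
```

```text
red (np.float64(257.94594594594594), np.float64(215.6216216216216), np.int64(37))
dial (258.81865310668945, 193.29533767700195) 25.093725204467773
[ 0.51305962 -0.23484832  0.059     ] [ 0.49100565 -0.24207436  0.059     ]
[ 0.5117247  -0.25822273  0.06      ]
-180 526; -175 527; -170 526; -165 527; -160 526; -155 526; -150 525; -145 524; -140 525; -135 525; -130 525; -125 525; -120 526; -115 526; -110 523; -105 483; -100 358; -95 297; -90 423; -85 498; -80 527; -75 527; -70 524; -65 524; -60 525; -55 524; -50 525; -45 525; -40 524; -35 527; -30 526; -25 526; -20 525; -15 527; -10 528; -5 528; 0 528; 5 528; 10 528; 15 528; 20 527; 25 528; 30 529; 35 529; 40 529; 45 528; 50 529; 55 530; 60 529; 65 530; 70 530; 75 530; 80 529; 85 530; 90 531; 95 531; 100 530; 105 528; 110 530; 115 530; 120 529; 125 530; 130 529; 135 529; 140 529; 145 528; 150 526; 155 526; 160 527; 165 527; 170 526; 175 524; 
redang -161.85849240590392 needle -93.26863823692909
```

Emit:
play_rows([
  [[0.07,-0.04,-0.7,0,0,0,1],[0,0,-0.7,0,0,0,1],[0,0,-0.5,0,0,0,1],[0,0,-0.26,0,0,0,1],[0,0,0,0,0,0,1],[0,0,0,0,0,0,-1],[0,0,0,0,0,0,-1],[0,0,0,0,0,0,-1],[0,0,0,0,0,0,-1],[0,0,0,0,0,0,-1],[0,0,0,0,0,0,-1]],
])

```text
time_s: 2.85
position: [0.5125, -0.2346, 0.0452]
tcp_rot: [[0.939, 0.343, 0.0], [0.343, -0.939, 0.0], [0.001, -0.0, -1.0]]
force: [-0.4, 1.5, 6.6]
opening: 0.657
```

Emit:
play_rows([
  [[0,0,0,0,0,0.046,-1],[0,0,0,0,0,0.046,-1],[0,0,0,0,0,0.046,-1],[0,0,0,0,0,0.046,-1],[0,0,0,0,0,0.046,-1],[0,0,0,0,0,0.046,-1],[0,0,0,0,0,0.046,-1],[0,0,0,0,0,0.045,-1],[0,0,0,0,0,0,-1],[0,0,0,0,0,0,-1]],
])

```text
time_s: 3.85
position: [0.5119, -0.2342, 0.0452]
tcp_rot: [[0.066, 0.998, -0.001], [0.998, -0.066, 0.001], [0.001, -0.001, -1.0]]
force: [-1.1, 2.2, 6.1]
opening: 0.656
```

Emit:
play_rows([
  [[0,0,0,0,0,0,1],[0,0,0,0,0,0,1],[0,0,0,0,0,0,1],[0,0,0,0,0,0,1],[0,0,0,0,0,0,1],[0,0,0.5,0,0,0,1],[0,0,0.7,0,0,0,1],[0,0,0.7,0,0,0,1],[0,0,0,0,0,0,1],[0,0,0,0,0,0,1]],
])

```text
time_s: 4.85
position: [0.5126, -0.2351, 0.1403]
tcp_rot: [[0.067, 0.998, 0.001], [0.998, -0.067, -0.001], [-0.001, 0.002, -1.0]]
force: [0.4, -0.3, -0.5]
opening: 0.995
```

Run:
```python
from h import *
s=read_state(); print({k:np.round(v,3).tolist() for k,v in s.items() if k in('time_s','joint_positions','position','force','opening')})
p=world2pix('wrist',[.512,-.2345,.059])[0];print(p)
x,y=p.astype(int)
snap('wrist','w2',crop=(x-50,y-45,x+50,y+45),scale=6)
```

```text
{'time_s': 4.85, 'joint_positions': [-35.992, 31.809, 95.495, -0.004, 52.59, -32.151], 'position': [0.513, -0.235, 0.14], 'force': [0.394, -0.331, -0.504], 'opening': 0.995}
[254.69773279 200.06354452]
```

View pics/w2.png

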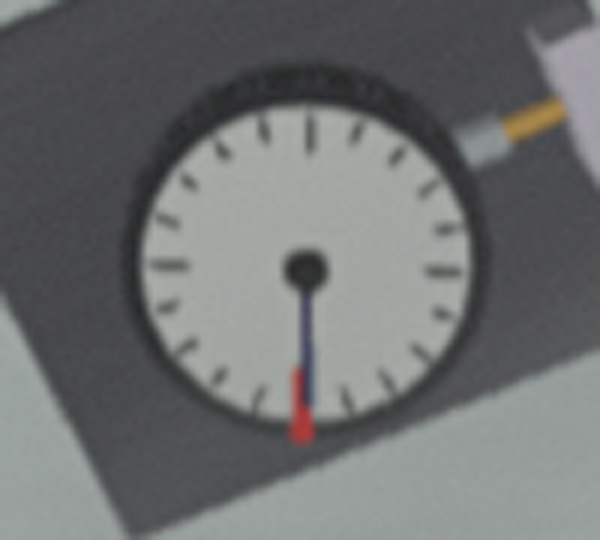

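Picture 4: the red mark (302,432) and needle tip (308,405) agree within about 2° (under 1 mm), so the dial is done. Next are the feet.

Emit:
play_rows([
  [[0,0.77,0.6,0,0,0,1],[0,0.77,0.6,0,0,0,1],[0,0.77,0,0,0,-0.025,1],[0,0.77,0,0,0,-0.025,1],[0,0.77,0,0,0,0,1],[0,0.77,0,0,0,0,1],[0,0.77,0,0,0,0,1],[0,0.77,0,0,0,0,1],[0,0.77,0,0,0,0,1],[0,0.77,0,0,0,0,1],[0,0.77,0,0,0,0,1],[0,0.77,0,0,0,0,1]],
])

```text
time_s: 6.1
position: [0.511, 0.2284, 0.1975]
tcp_rot: [[0.222, 0.975, -0.004], [0.975, -0.222, -0.001], [-0.002, -0.004, -1.0]]
force: [0.4, -0.2, 0.2]
opening: 0.997
```

Emit:
play_rows([
  [[0,0,0,0,0,0,1],[0,0,0,0,0,0,1],[0,0,0,0,0,0,1]],
])

```text
time_s: 6.4
position: [0.5116, 0.2261, 0.1983]
tcp_rot: [[0.223, 0.975, -0.003], [0.975, -0.223, -0.001], [-0.002, -0.002, -1.0]]
force: [0.4, -0.1, -1.7]
opening: 0.997
```

Run:
```python
from h import *
s=read_state(); print({k:np.round(v,3).tolist() for k,v in s.items() if k in('time_s','joint_positions','position','force','opening','tcp_rot')})
print(world2pix('wrist',[[.506,.228,.086],[.517,.277,.086],[.528,.325,.086]]))
np.save('pics/P3.npy',np.array(pose('wrist'),dtype=object),allow_pickle=True)
snap('wrist','w3',scale=1.5)
```

```text
{'time_s': 6.4, 'joint_positions': [12.411, 26.971, 92.983, -0.032, 60.207, 25.299], 'position': [0.512, 0.226, 0.198], 'tcp_rot': [[0.223, 0.975, -0.003], [0.975, -0.223, -0.001], [-0.002, -0.002, -1.0]], 'force': [0.371, -0.134, -1.728], 'opening': 0.997}
[[250.24098744 191.14328214]
 [249.80965761 142.38220616]
 [249.58412789  89.73735775]]
```

View pics/w3.png

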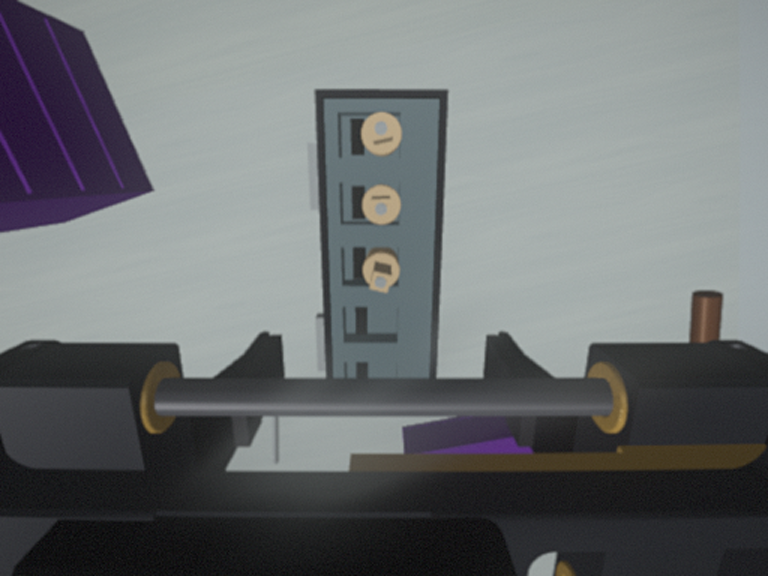

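Picture 5: three feet in a row at ×1.5 (382,132), (381,204), (381,270), with the case aligned to the tool. I'll zoom in for the shank yaw.

Run:
```python
import numpy as np,cv2
im=np.load('pics/w3.npy')[65:205,215:295]
g=cv2.cvtColor(im,cv2.COLOR_RGB2LAB)
g[...,0]=cv2.createCLAHE(3,(4,4)).apply(g[...,0])
cv2.imwrite('pics/w3z.png',cv2.resize(cv2.cvtColor(g,cv2.COLOR_LAB2BGR),None,fx=4.28,fy=4.28,interpolation=cv2.INTER_CUBIC))
```

```text
(no output)
```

View pics/w3z.png

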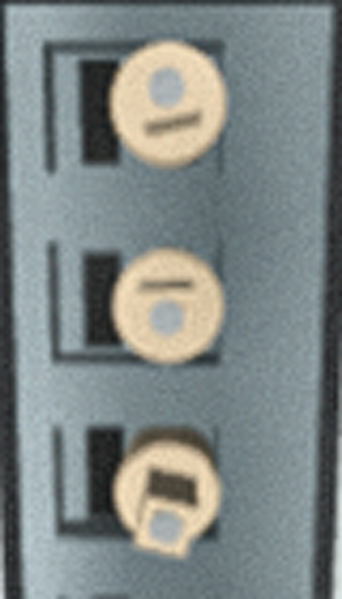

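Picture 6: hole centres at crop (166,86), (166,318), (166,525). The shank edges are turned about +14°, +1° and −11° (CCW) from the tool's jaw axis.

Run:
```python
from h import *
P=tuple(np.load('pics/P3.npy',allow_pickle=True))
f=lambda u,v,z:pix2world('wrist',215+u/4.28,65+v/4.28,z,P).round(4)
print([f(166,v,.086) for v in (86,318,525)])
# barrel rims (top z .052) for cross-check
print([f(*q,.052) for q in ((168,103),(168,306),(166,492))])
print('corners',[f(*q,.04) for q in ((10,5),(335,5))])
```

```text
[array([0.5328, 0.3281, 0.086 ]), array([0.5215, 0.2791, 0.086 ]), array([0.5104, 0.2308, 0.086 ])]
[array([0.5329, 0.3276, 0.052 ]), array([0.5218, 0.2793, 0.052 ]), array([0.5102, 0.2312, 0.052 ])]
corners [array([0.4993, 0.3604, 0.04  ]), array([0.5795, 0.3421, 0.04  ])]
```

Emit:
play_rows([
  [[-0.02,0.1,-0.6,0,0,-0.03,1],[0,0,-0.7,0,0,-0.03,1],[0,0,-0.7,0,0,0,1],[0,0,-0.5,0,0,0,1],[0,0,-0.3,0,0,0,1],[0,0,0,0,0,0,1],[0,0,0,0,0,0,1]],
])

```text
time_s: 7.15
position: [0.5116, 0.2311, 0.0596]
tcp_rot: [[0.403, 0.915, -0.0], [0.915, -0.403, -0.0], [-0.0, -0.0, -1.0]]
force: [-0.4, -1.0, 1.0]
opening: 1.003
```

Emit:
play_rows([
  [[0,0,0,0,0,0,-1],[0,0,0,0,0,0,-1],[0,0,0,0,0,0,-1],[0,0,0,0,0,0,-1],[0,0,0,0,0,0,-1],[0,0,0,0,0,0,-1],[0,0,0,0,0,0,-1],[0,0,0,0,0,0,-1],[0,0,0,0,0,0,-1],[0,0,0,0,0,0,-1]],
])

```text
time_s: 8.15
position: [0.5113, 0.2321, 0.0595]
tcp_rot: [[0.401, 0.916, -0.0], [0.916, -0.401, -0.0], [-0.0, -0.0, -1.0]]
force: [0.4, 0.1, -0.2]
opening: 0.174
```

Emit:
play_rows([
  [[0,0,0,0,0,0,-1],[0,0,0,0,0,0,-1],[0,0,0,0,0,0,-1]],
])

```text
time_s: 8.45
position: [0.511, 0.2323, 0.0595]
tcp_rot: [[0.401, 0.916, -0.001], [0.916, -0.401, 0.0], [0.0, -0.001, -1.0]]
force: [-0.9, 1.4, -1.3]
opening: 0.144
```

Emit:
play_rows([
  [[0,0,0.01,0,0,0.028,-1],[0,0,0.01,0,0,0.028,-1],[0,0,0.007,0,0,-0.037,-1],[0,0,0.007,0,0,-0.037,-1],[0,0,0.007,0,0,-0.037,-1],[0,0,0.007,0,0,0.037,-1],[0,0,0.007,0,0,0.037,-1],[0,0,0.007,0,0,0.037,-1],[0,0,0,0,0,0,-1]],
])

```text
time_s: 9.35
position: [0.5106, 0.2319, 0.0619]
tcp_rot: [[0.234, 0.972, -0.002], [0.972, -0.234, -0.0], [-0.001, -0.002, -1.0]]
force: [-0.8, 0.7, -5.2]
opening: 0.146
```

Emit:
play_rows([
  [[0,0,0.007,0,0,-0.037,-1],[0,0,0.007,0,0,-0.037,-1],[0,0,0.007,0,0,-0.037,-1],[0,0,0.007,0,0,0.037,-1],[0,0,0.007,0,0,0.037,-1],[0,0,0.007,0,0,0.037,-1],[0,0,0.007,0,0,-0.037,-1],[0,0,0.007,0,0,-0.037,-1],[0,0,0.007,0,0,-0.037,-1],[0,0,0.007,0,0,0.037,-1],[0,0,0.007,0,0,0.037,-1],[0,0,0.007,0,0,0.037,-1]],
])

```text
time_s: 10.55
position: [0.5106, 0.2319, 0.0663]
tcp_rot: [[0.233, 0.972, -0.002], [0.972, -0.233, -0.0], [-0.001, -0.002, -1.0]]
force: [-0.4, 0.7, -4.8]
opening: 0.149
```

Run:
```python
from h import *
snap('scene','s1',crop=(230,110,350,200),scale=6)
```

```text
(no output)
```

View pics/s1.png

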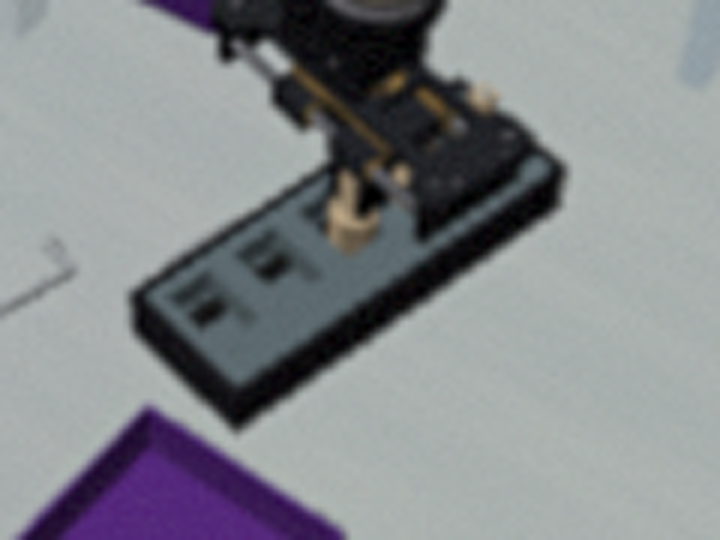

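Picture 7: the insert is flat below the rim and foot3 is rising between the fingers. I'll keep wiggling.

Emit:
play_rows([
  [[0,0,0.007,0,0,-0.037,-1],[0,0,0.007,0,0,-0.037,-1],[0,0,0.007,0,0,-0.037,-1],[0,0,0.007,0,0,0.037,-1],[0,0,0.007,0,0,0.037,-1],[0,0,0.007,0,0,0.037,-1],[0,0,0.007,0,0,-0.037,-1],[0,0,0.007,0,0,-0.037,-1],[0,0,0.007,0,0,-0.037,-1],[0,0,0.007,0,0,0.037,-1],[0,0,0.007,0,0,0.037,-1],[0,0,0.007,0,0,0.037,-1]],
])

```text
time_s: 11.8
position: [0.5107, 0.2319, 0.0704]
tcp_rot: [[0.235, 0.972, -0.002], [0.972, -0.235, -0.0], [-0.001, -0.001, -1.0]]
force: [-1.7, 0.3, -4.6]
opening: 0.147
```

Emit:
play_rows([
  [[0,0,0.007,0,0,-0.037,-1],[0,0,0.007,0,0,-0.037,-1],[0,0,0.007,0,0,-0.037,-1],[0,0,0.007,0,0,0.037,-1],[0,0,0.007,0,0,0.037,-1],[0,0,0.007,0,0,0.037,-1],[0,0,0,0,0,0,-1],[0,0,0,0,0,0,-1]],
])

```text
time_s: 12.6
position: [0.5106, 0.2318, 0.0731]
tcp_rot: [[0.239, 0.971, -0.001], [0.971, -0.239, -0.001], [-0.001, -0.001, -1.0]]
force: [-1.8, -0.8, -0.4]
opening: 0.145
```

Emit:
play_rows([
  [[0,0,0.1,0,0,0,-1],[0,0,0.1,0,0,0,-1],[0,0,0.3,0,0,0,-1],[0,0,0.5,0,0,-0.03,-1],[0,0,0.4,0,0,-0.03,-1],[0,0,0,0,0,0,-1]],
])

```text
time_s: 13.2
position: [0.5147, 0.2329, 0.1466]
tcp_rot: [[0.413, 0.911, 0.009], [0.911, -0.413, 0.002], [0.006, 0.008, -1.0]]
force: [0.3, 0.1, -0.6]
opening: 0.146
```

```bash
cat >> h.py <<'E'
def bin_center(cam='top'):
    im=capture(cam).astype(int); r,g,b=im[...,0],im[...,1],im[...,2]
    m=((b>g+40)&(r>g+15)).astype(np.uint8)
    n,l,st,c=cv2.connectedComponentsWithStats(m)
    out=[]
    for i in range(1,n):
        if st[i,4]>300:
            pts=np.argwhere(l==i)[:,::-1].astype(np.float32)
            rect=cv2.minAreaRect(pts)
            box=np.array([pix2world(cam,*q,.045)[:2] for q in cv2.boxPoints(rect)])
            out.append((int(st[i,4]),box.mean(0).round(3).tolist(),box.round(3).tolist()))
    return out
E
python3 - <<'E'
from h import *
for o in bin_center(): print(o)
s=read_state();print(s['position'],s['opening'],s['force'],s['time_s'])
snap('top','t1',scale=1.5)
E
```

```text
(2250, [0.554, -0.01], [[0.482, 0.056], [0.629, 0.054], [0.626, -0.077], [0.48, -0.072]])
[0.51326917 0.23246914 0.14496848] 0.14700485214615583 [-0.04750404 -0.18433596  0.02785523] 13.25
```

View pics/t1.png

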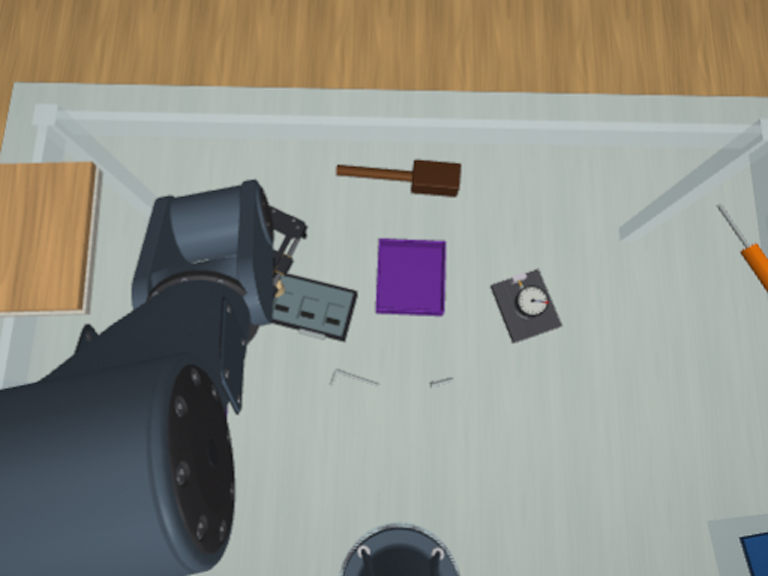

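Picture 8: foot3 is held, the cutout is empty, and the bin is unmoved at (411,277), centre (0.554, -0.010). Placing it.

Emit:
play_rows([
  [[0.1,-0.69,0,0,0,0.033,-1],[0.1,-0.69,0,0,0,0.033,-1],[0.1,-0.69,0,0,0,0.033,-1],[0.1,-0.69,0,0,0,0.033,-1],[0.1,-0.69,0,0,0,0,-1],[0.1,-0.69,0,0,0,0,-1],[0.1,-0.69,0,0,0,0,-1],[0.1,-0.69,0,0,0,0,-1],[0,0,0,0,0,0,-1],[0,0,0,0,0,0,-1]],
])

```text
time_s: 14.3
position: [0.5506, -0.0444, 0.1419]
tcp_rot: [[0.012, 1.0, -0.002], [1.0, -0.012, 0.001], [0.001, -0.002, -1.0]]
force: [-0.3, 0.5, -1.4]
opening: 0.148
```

Run:
```python
from h import *
snap('wrist','w4',scale=1.2)
s=read_state();print(s['position'],s['opening'],s['force'])
P=pose('wrist')
print(world2pix('wrist',[[.554+a,-.01+b,.045] for a in(-.07,.07) for b in (-.065,.065)],P)*1.2)
```

```text
[ 0.55031251 -0.04350027  0.14202323] 0.1448154579997238 [-0.08803337  0.28890537 -1.18033132]
[[229.49004683 271.48305495]
 [216.80958819 109.62760357]
 [393.73637923 270.0691592 ]
 [404.34654961 107.62920629]]
```

View pics/w4.png

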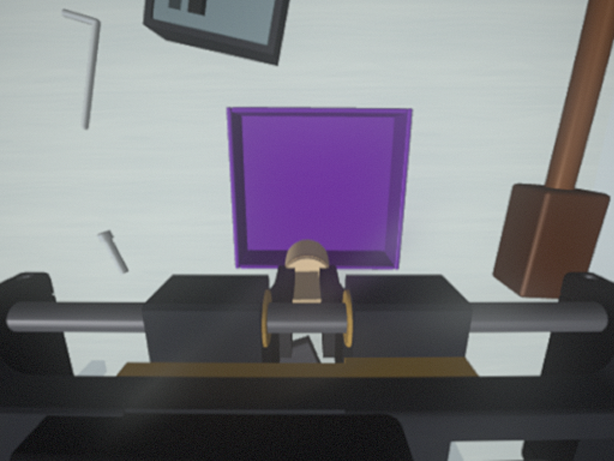

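Picture 9: the bin is at wrist corners (228..412, 108..268), about 6 mm further in +x than estimated, and the foot is held over it. I'll shift +8 mm, lower and release.

Emit:
play_rows([
  [[0.16,0,-0.5,0,0,0,-1],[0,0,-0.6,0,0,0,-1],[0,0,-0.5,0,0,0,-1],[0,0,-0.2,0,0,0,-1],[0,0,0,0,0,0,-1],[0,0,0,0,0,0,-1],[0,0,0,0,0,0,-0.1],[0,0,0,0,0,0,-0.1],[0,0,0,0,0,0,-0.1],[0,0,0,0,0,0,-0.1]],
])

```text
time_s: 15.35
position: [0.5597, -0.0441, 0.0538]
tcp_rot: [[0.011, 1.0, 0.001], [1.0, -0.011, -0.0], [-0.0, 0.001, -1.0]]
force: [0.1, 0.7, -0.1]
opening: 0.404
```

Emit:
play_rows([
  [[0,0,0.4,0,0,0,0.2],[0,0,0.7,0,0,0,0.2],[0,0,0.9,0,0,0,0.2],[-0.08,0.85,0.6,0,0,0,0.2],[-0.08,0.85,0.3,0,0,-0.035,0.2],[-0.08,0.85,0,0,0,-0.035,0.2],[-0.08,0.85,0,0,0,0,0.2],[-0.08,0.85,0,0,0,0,0.2],[-0.08,0.85,0,0,0,0,0.2],[-0.08,0.85,0,0,0,0,0.2],[-0.08,0.4,0,0,0,0,0.2],[0,0,0,0,0,0,0.2]],
])

```text
time_s: 16.55
position: [0.5264, 0.2747, 0.197]
tcp_rot: [[0.224, 0.975, 0.0], [0.975, -0.224, 0.001], [0.001, -0.0, -1.0]]
force: [0.4, -0.3, 0.8]
opening: 0.602
```

Run:
```python
from h import *
s=read_state();print(s['time_s'],s['position'],s['tcp_rot'][:2,1],s['opening'],s['force'])
P=pose('wrist')
print(world2pix('wrist',[[.5215,.279,.086],[.5328,.328,.086]],P)*1.5)
snap('wrist','w5',scale=1.5); snap('top','t2')
for o in bin_center(): print(o)
a=cv2.imread('pics/w5.png'); b=cv2.imread('pics/t2.png')[130:240,230:330]
b=cv2.resize(b,None,fx=2.2,fy=2.2); a[-b.shape[0]:,-b.shape[1]:]=b; cv2.imwrite('pics/w5.png',a)
```

```text
16.55 [0.52640585 0.27465097 0.19698444] [ 0.97453076 -0.22425385] 0.6023733595373847 [ 0.38036502 -0.33088218  0.76629174]
[[375.12744924 284.09269537]
 [374.79562176 210.17864713]]
(2132, [0.554, -0.01], [[0.482, 0.056], [0.629, 0.054], [0.626, -0.077], [0.48, -0.071]])
(610, [0.281, 0.355], [[0.329, 0.396], [0.331, 0.323], [0.232, 0.314], [0.23, 0.386]])
```

View pics/w5.png

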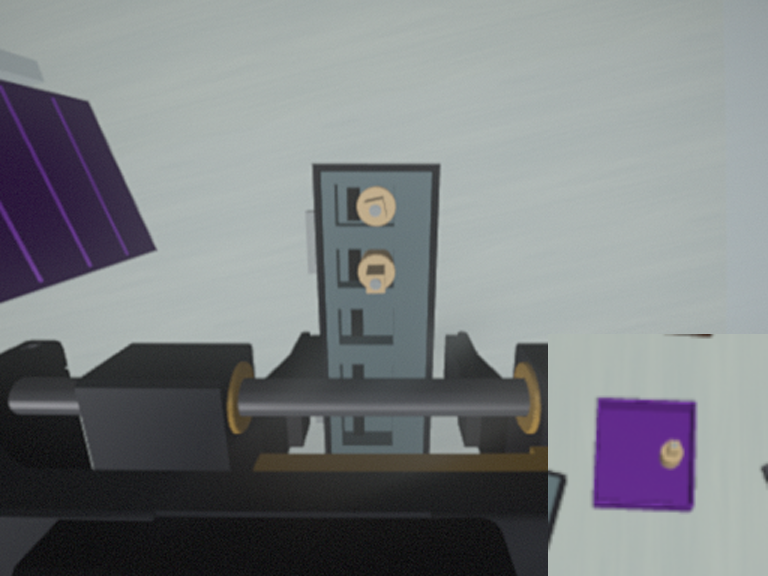

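Picture 10: foot3 stands in the bin, foot2 is exactly where predicted at (375,284) with its flats aligned with the tool, and the insert is down.

Emit:
play_rows([
  [[-0.1,0.09,-0.55,0,0,0,0.2],[0,0,-0.7,0,0,0,0.2],[0,0,-0.7,0,0,0,0.2],[0,0,-0.5,0,0,0,0.2],[0,0,-0.3,0,0,0,0.2],[0,0,0,0,0,0,0.2],[0,0,0,0,0,0,0.2]],
])

```text
time_s: 17.4
position: [0.5231, 0.2752, 0.0596]
tcp_rot: [[0.23, 0.973, -0.0], [0.973, -0.23, -0.0], [-0.0, 0.0, -1.0]]
force: [0.2, 0.4, 0.4]
opening: 0.598
```

Emit:
play_rows([
  [[0,0,0,0,0,0,-1],[0,0,0,0,0,0,-1],[0,0,0,0,0,0,-1],[0,0,0,0,0,0,-1],[0,0,0,0,0,0,-1],[0,0,0,0,0,0,-1],[0,0,0,0,0,0,-1],[0,0,0,0,0,0,-1],[0,0,0,0,0,0,-1],[0,0,0,0,0,0,-1]],
])

```text
time_s: 18.4
position: [0.521, 0.2766, 0.0595]
tcp_rot: [[0.228, 0.974, -0.003], [0.974, -0.228, 0.0], [-0.001, -0.003, -1.0]]
force: [-4.5, 1.6, 5.8]
opening: 0.148
```

Emit:
play_rows([
  [[0,0,0.01,0,0,0.028,-1],[0,0,0.01,0,0,0.028,-1],[0,0,0.007,0,0,-0.037,-1],[0,0,0.007,0,0,-0.037,-1],[0,0,0.007,0,0,-0.037,-1],[0,0,0.007,0,0,0.037,-1],[0,0,0.007,0,0,0.037,-1],[0,0,0.007,0,0,0.037,-1],[0,0,0,0,0,0,-1]],
])

```text
time_s: 19.3
position: [0.5212, 0.2756, 0.061]
tcp_rot: [[0.054, 0.999, -0.003], [0.999, -0.054, -0.001], [-0.002, -0.003, -1.0]]
force: [-2.0, -1.1, -6.3]
opening: 0.142
```

Emit:
play_rows([
  [[0,0,0.007,0,0,-0.037,-1],[0,0,0.007,0,0,-0.037,-1],[0,0,0.007,0,0,-0.037,-1],[0,0,0.007,0,0,0.037,-1],[0,0,0.007,0,0,0.037,-1],[0,0,0.007,0,0,0.037,-1],[0,0,0.007,0,0,-0.037,-1],[0,0,0.007,0,0,-0.037,-1],[0,0,0.007,0,0,-0.037,-1],[0,0,0.007,0,0,0.037,-1],[0,0,0.007,0,0,0.037,-1],[0,0,0.007,0,0,0.037,-1]],
])

```text
time_s: 20.5
position: [0.5212, 0.2758, 0.0654]
tcp_rot: [[0.053, 0.999, -0.003], [0.999, -0.053, -0.001], [-0.001, -0.003, -1.0]]
force: [-1.7, -0.1, -5.8]
opening: 0.146
```

Emit:
play_rows([
  [[0,0,0.007,0,0,-0.037,-1],[0,0,0.007,0,0,-0.037,-1],[0,0,0.007,0,0,-0.037,-1],[0,0,0.007,0,0,0.037,-1],[0,0,0.007,0,0,0.037,-1],[0,0,0.007,0,0,0.037,-1],[0,0,0.007,0,0,-0.037,-1],[0,0,0.007,0,0,-0.037,-1],[0,0,0.007,0,0,-0.037,-1],[0,0,0.007,0,0,0.037,-1],[0,0,0.007,0,0,0.037,-1],[0,0,0.007,0,0,0.037,-1]],
])

```text
time_s: 21.7
position: [0.5212, 0.2757, 0.0696]
tcp_rot: [[0.053, 0.999, -0.003], [0.999, -0.053, -0.001], [-0.001, -0.003, -1.0]]
force: [-1.7, 0.2, -5.7]
opening: 0.148
```

Emit:
play_rows([
  [[0,0,0.007,0,0,-0.037,-1],[0,0,0.007,0,0,-0.037,-1],[0,0,0.007,0,0,-0.037,-1],[0,0,0.007,0,0,0.037,-1],[0,0,0.007,0,0,0.037,-1],[0,0,0.007,0,0,0.037,-1],[0,0,0.007,0,0,-0.037,-1],[0,0,0.007,0,0,-0.037,-1],[0,0,0.007,0,0,-0.037,-1],[0,0,0,0,0,0,-1],[0,0,0,0,0,0,-1]],
])

```text
time_s: 22.8
position: [0.521, 0.2767, 0.0736]
tcp_rot: [[0.392, 0.92, -0.003], [0.92, -0.392, 0.0], [-0.001, -0.003, -1.0]]
force: [-4.6, 3.5, -2.0]
opening: 0.151
```

Emit:
play_rows([
  [[0,0,0.05,0,0,0.03,-1],[0,0,0.05,0,0,0.03,-1],[0,0,0.1,0,0,0,-1],[0,0,0,0,0,0,-1]],
])

```text
time_s: 23.2
position: [0.525, 0.2765, 0.0852]
tcp_rot: [[0.214, 0.977, 0.006], [0.977, -0.214, 0.001], [0.002, 0.005, -1.0]]
force: [1.3, 0.1, -0.9]
opening: 0.147
```

Emit:
play_rows([
  [[0,0,0.2,0,0,0,-1],[0,0,0.4,0,0,0,-1],[0,0,0.6,0,0,0,-1],[0,0,0.2,0,0,0,-1],[0,0,0,0,0,0,-1],[0,0,0,0,0,0,-1]],
])

```text
time_s: 23.8
position: [0.5223, 0.2761, 0.1538]
tcp_rot: [[0.213, 0.977, -0.0], [0.977, -0.213, -0.0], [-0.0, 0.0, -1.0]]
force: [0.1, -0.2, -1.4]
opening: 0.146
```

Run:
```python
from h import *
s=read_state();print(s['time_s'],s['position'],s['tcp_rot'][:2,1],s['opening'],s['force'])
for o in bin_center(): print(o)
```

```text
23.8 [0.52229842 0.27612288 0.15381615] [ 0.97699386 -0.21326742] 0.14591222222760722 [ 0.14144514 -0.16933343 -1.36782215]
(2132, [0.554, -0.01], [[0.482, 0.056], [0.629, 0.054], [0.626, -0.077], [0.48, -0.071]])
(718, [0.283, 0.347], [[0.328, 0.386], [0.333, 0.324], [0.238, 0.309], [0.233, 0.37]])
```

Emit:
play_rows([
  [[0.09,-0.7,0,0,0,0.033,-1],[0.09,-0.7,0,0,0,0.033,-1],[0.09,-0.7,0,0,0,0,-1],[0.09,-0.7,0,0,0,0,-1],[0.09,-0.7,0,0,0,0,-1],[0.09,-0.7,0,0,0,0,-1],[0.09,-0.7,0,0,0,0,-1],[0.09,-0.7,0,0,0,0,-1],[0,0,0,0,0,0,-1],[0,0,0,0,0,0,-1],[0,0,0,0,0,0,-1]],
])

```text
time_s: 24.95
position: [0.5575, -0.0028, 0.1531]
tcp_rot: [[0.007, 1.0, -0.002], [1.0, -0.007, 0.001], [0.001, -0.002, -1.0]]
force: [0.1, 0.9, -0.5]
opening: 0.15
```

Run:
```python
from h import *
s=read_state();print(s['time_s'],s['position'],s['tcp_rot'][:2,1],s['opening'],s['force'])
for o in bin_center('wrist'): print(o)
```

```text
24.95 [ 0.55751326 -0.00275605  0.15311276] [ 0.99997304 -0.00694703] 0.15017372363296813 [ 0.12854085  0.89666184 -0.476782  ]
(10912, [0.561, 0.002], [[0.484, -0.052], [0.492, 0.057], [0.629, 0.056], [0.637, -0.052]])
```

Emit:
play_rows([
  [[0.03,-0.06,-0.5,0,0,0,-1],[0,0,-0.6,0,0,0,-1],[0,0,-0.5,0,0,0,-1],[0,0,-0.25,0,0,0,-1],[0,0,-0.15,0,0,0,-1],[0,0,0,0,0,0,-1],[0,0,0,0,0,0,-0.1],[0,0,0,0,0,0,-0.1],[0,0,0,0,0,0,-0.1],[0,0,0,0,0,0,-0.1]],
])

```text
time_s: 26.0
position: [0.5605, -0.0068, 0.0548]
tcp_rot: [[0.007, 1.0, 0.001], [1.0, -0.007, -0.0], [-0.0, 0.001, -1.0]]
force: [-0.3, -0.2, -1.1]
opening: 0.405
```

Emit:
play_rows([
  [[0,0,0.4,0,0,0,0.2],[0,0,0.7,0,0,0,0.2],[0,0,0.9,0,0,0,0.2],[-0.06,0.85,0.6,0,0,0,0.2],[-0.06,0.85,0.3,0,0,0,0.2],[-0.06,0.85,0,0,0,0,0.2],[-0.06,0.85,0,0,0,0,0.2],[-0.06,0.85,0,0,0,0,0.2],[-0.06,0.85,0,0,0,0,0.2],[-0.06,0.85,0,0,0,0,0.2],[-0.06,0.7,0,0,0,0,0.2],[0,0,0,0,0,0,0.2]],
])

```text
time_s: 27.2
position: [0.5352, 0.3285, 0.1982]
tcp_rot: [[0.002, 1.0, 0.001], [1.0, -0.002, 0.002], [0.002, 0.001, -1.0]]
force: [1.1, -0.9, -0.4]
opening: 0.598
```

Run:
```python
from h import *
s=read_state();print(s['time_s'],s['position'],s['tcp_rot'][:2,1],s['opening'],s['force'])
P=pose('wrist')
print(world2pix('wrist',[[.5328,.328,.086]],P)*1.5)
snap('wrist','w6',scale=1.5); snap('top','t3')
for o in bin_center(): print(o)
a=cv2.imread('pics/w6.png'); b=cv2.imread('pics/t3.png')[130:240,230:330]
b=cv2.resize(b,None,fx=2.2,fy=2.2); a[-b.shape[0]:,-b.shape[1]:]=b; cv2.imwrite('pics/w6.png',a)
```

```text
27.2 [0.53517812 0.32850798 0.1981557 ] [ 0.99999649 -0.00239243] 0.5982475804104609 [ 1.06036277 -0.88910629 -0.43112888]
[[379.55676194 288.97071399]]
(2014, [0.556, -0.009], [[0.627, 0.057], [0.63, -0.073], [0.484, -0.073], [0.481, 0.053]])
(1141, [0.28, 0.387], [[0.33, 0.462], [0.334, 0.323], [0.23, 0.314], [0.226, 0.45]])
```

View pics/w6.png

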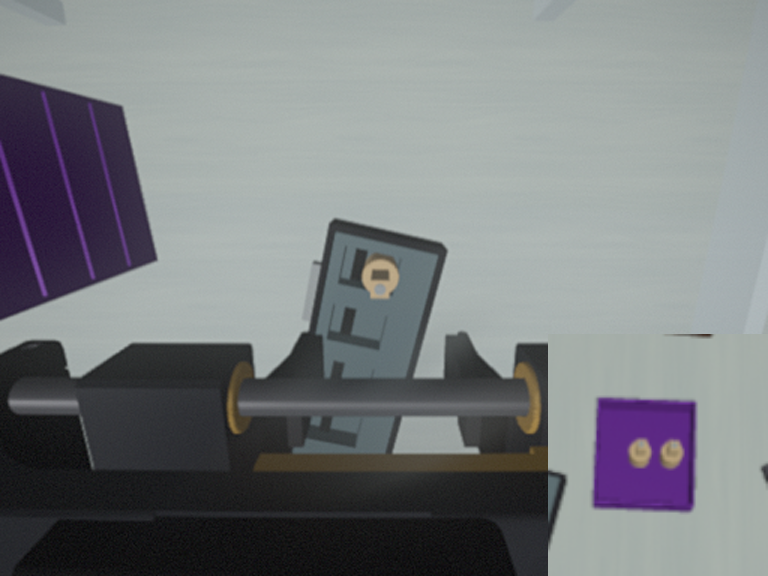

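Picture 11: two feet stand in the bin; foot1 is at (380,285), flats square with the tool. Taking it.

Emit:
play_rows([
  [[-0.05,0.03,-0.57,0,0,0,0.2],[0,0,-0.7,0,0,0,0.2],[0,0,-0.7,0,0,0,0.2],[0,0,-0.5,0,0,0,0.2],[0,0,-0.3,0,0,0,0.2],[0,0,0,0,0,0,0.2],[0,0,0,0,0,0,0.2]],
])

```text
time_s: 28.05
position: [0.5345, 0.3251, 0.06]
tcp_rot: [[0.008, 1.0, 0.001], [1.0, -0.008, 0.0], [0.0, 0.001, -1.0]]
force: [0.9, 0.2, 0.3]
opening: 0.598
```

Emit:
play_rows([
  [[0,0,0,0,0,0,-1],[0,0,0,0,0,0,-1],[0,0,0,0,0,0,-1],[0,0,0,0,0,0,-1],[0,0,0,0,0,0,-1],[0,0,0,0,0,0,-1],[0,0,0,0,0,0,-1],[0,0,0,0,0,0,-1],[0,0,0,0,0,0,-1],[0,0,0,0,0,0,-1]],
])

```text
time_s: 29.05
position: [0.5327, 0.3257, 0.0594]
tcp_rot: [[0.007, 1.0, -0.002], [1.0, -0.007, -0.0], [-0.0, -0.002, -1.0]]
force: [-5.1, 1.3, 5.2]
opening: 0.146
```

Emit:
play_rows([
  [[0,0,0.01,0,0,0.028,-1],[0,0,0.01,0,0,0.028,-1],[0,0,0.007,0,0,-0.037,-1],[0,0,0.007,0,0,-0.037,-1],[0,0,0.007,0,0,-0.037,-1],[0,0,0.007,0,0,0.037,-1],[0,0,0.007,0,0,0.037,-1],[0,0,0.007,0,0,0.037,-1],[0,0,0,0,0,0,-1]],
])

```text
time_s: 29.95
position: [0.5329, 0.3251, 0.0608]
tcp_rot: [[-0.168, 0.986, -0.002], [0.986, 0.168, -0.001], [-0.001, -0.002, -1.0]]
force: [-0.9, -0.4, -6.2]
opening: 0.144
```

Emit:
play_rows([
  [[0,0,0.007,0,0,-0.037,-1],[0,0,0.007,0,0,-0.037,-1],[0,0,0.007,0,0,-0.037,-1],[0,0,0.007,0,0,0.037,-1],[0,0,0.007,0,0,0.037,-1],[0,0,0.007,0,0,0.037,-1],[0,0,0.007,0,0,-0.037,-1],[0,0,0.007,0,0,-0.037,-1],[0,0,0.007,0,0,-0.037,-1],[0,0,0.007,0,0,0.037,-1],[0,0,0.007,0,0,0.037,-1],[0,0,0.007,0,0,0.037,-1]],
])

```text
time_s: 31.15
position: [0.533, 0.3253, 0.0654]
tcp_rot: [[-0.169, 0.986, -0.002], [0.986, 0.169, -0.001], [-0.0, -0.002, -1.0]]
force: [-1.5, 0.5, -5.4]
opening: 0.146
```

Emit:
play_rows([
  [[0,0,0.007,0,0,-0.037,-1],[0,0,0.007,0,0,-0.037,-1],[0,0,0.007,0,0,-0.037,-1],[0,0,0.007,0,0,0.037,-1],[0,0,0.007,0,0,0.037,-1],[0,0,0.007,0,0,0.037,-1],[0,0,0.007,0,0,-0.037,-1],[0,0,0.007,0,0,-0.037,-1],[0,0,0.007,0,0,-0.037,-1],[0,0,0.007,0,0,0.037,-1],[0,0,0.007,0,0,0.037,-1],[0,0,0.007,0,0,0.037,-1]],
])

```text
time_s: 32.35
position: [0.5329, 0.3251, 0.0695]
tcp_rot: [[-0.169, 0.986, -0.002], [0.986, 0.169, -0.001], [-0.001, -0.002, -1.0]]
force: [-2.4, -0.7, -4.8]
opening: 0.144
```

Emit:
play_rows([
  [[0,0,0.007,0,0,-0.037,-1],[0,0,0.007,0,0,-0.037,-1],[0,0,0.007,0,0,-0.037,-1],[0,0,0.007,0,0,0.037,-1],[0,0,0.007,0,0,0.037,-1],[0,0,0.007,0,0,0.037,-1],[0,0,0.007,0,0,-0.037,-1],[0,0,0.007,0,0,-0.037,-1],[0,0,0.007,0,0,-0.037,-1],[0,0,0.03,0,0,0.037,-1],[0,0,0,0,0,0.018,-1],[0,0,0,0,0,0,-1]],
])

```text
time_s: 33.55
position: [0.5327, 0.3251, 0.075]
tcp_rot: [[0.009, 1.0, -0.002], [1.0, -0.009, -0.001], [-0.001, -0.002, -1.0]]
force: [-2.8, -1.4, -0.8]
opening: 0.144
```

Emit:
play_rows([
  [[0,0,0.1,0,0,0,-1],[0,0,0.1,0,0,0,-1],[0,0,0.3,0,0,0,-1],[0,0,0.6,0,0,0,-1],[0,0,0.5,0,0,0,-1],[0,0,0,0,0,0,-1],[0,0,0,0,0,0,-1]],
])

```text
time_s: 34.25
position: [0.5348, 0.3259, 0.1571]
tcp_rot: [[0.008, 1.0, 0.004], [1.0, -0.008, 0.001], [0.001, 0.004, -1.0]]
force: [0.4, 0.4, -0.8]
opening: 0.147
```

Run:
```python
from h import *
s=read_state();print(s['time_s'],s['position'],s['opening'],s['force'])
for o in bin_center(): print(o)
```

```text
34.25 [0.53475776 0.32586525 0.15713986] 0.14713065044485388 [ 0.40796705  0.35687679 -0.78850197]
(2009, [0.56, -0.012], [[0.489, 0.054], [0.634, 0.052], [0.631, -0.079], [0.486, -0.073]])
(1110, [0.281, 0.386], [[0.325, 0.465], [0.337, 0.324], [0.236, 0.309], [0.224, 0.447]])
```

Emit:
play_rows([
  [[0.07,-0.74,0,0,0,0,-1],[0.07,-0.74,0,0,0,0,-1],[0.07,-0.74,0,0,0,0,-1],[0.07,-0.74,0,0,0,0,-1],[0.07,-0.74,0,0,0,0,-1],[0.07,-0.74,0,0,0,0,-1],[0.07,-0.74,0,0,0,0,-1],[0.07,-0.74,0,0,0,0,-1],[0,0,0,0,0,0,-1],[0,0,0,0,0,0,-1],[0,0,0,0,0,0,-1]],
])

```text
time_s: 35.4
position: [0.5608, 0.0305, 0.1547]
tcp_rot: [[0.007, 1.0, -0.002], [1.0, -0.007, 0.001], [0.001, -0.002, -1.0]]
force: [0.8, 1.1, 0.3]
opening: 0.143
```

Run:
```python
from h import *
s=read_state();print(s['time_s'],s['position'],s['tcp_rot'][:2,1],s['opening'],s['force'])
P=pose('wrist')
for o in bin_center(): print(o)
snap('wrist','w7',scale=1.2); snap('top','t4')
print(pix2world('wrist',255,193,.0,P))
np.save('pics/P7.npy',np.array(P,dtype=object),allow_pickle=True)
a=cv2.imread('pics/w7.png'); b=cv2.imread('pics/t4.png')[130:240,230:350]
b=cv2.resize(b,None,fx=1.8,fy=1.8); a[-b.shape[0]:,-b.shape[1]:]=b; cv2.imwrite('pics/w7.png',a)
```

```text
35.4 [0.56079124 0.03047508 0.15467795] [ 0.99997368 -0.00697899] 0.142856914825439 [0.76791937 1.06432013 0.29930686]
(366, [0.558, -0.064], [[0.486, -0.047], [0.631, -0.056], [0.63, -0.082], [0.485, -0.072]])
[0.55987173 0.01750907 0.        ]
```

View pics/w7.png

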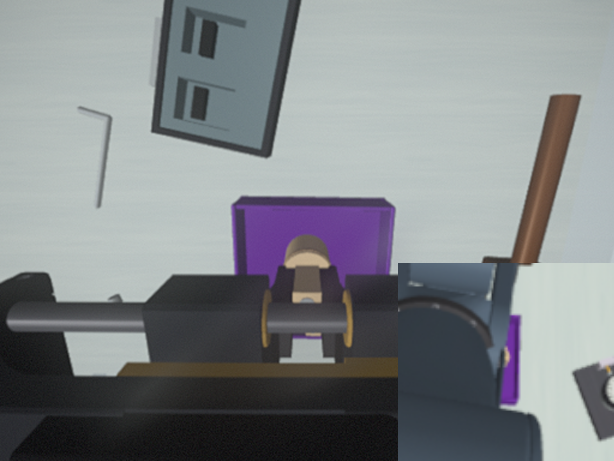

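Picture 12: foot1 is held over the bin's near edge; bin +y rim corners at (233,203) and (394,206).

Run:
```python
from h import *
P=tuple(np.load('pics/P7.npy',allow_pickle=True))
for q in ((233,204),(394,206),(237,270),(391,270)): print(pix2world('wrist',q[0]/1.2,q[1]/1.2,.045,P).round(4))
```

```text
[0.4987 0.0547 0.045 ]
[0.6346 0.0521 0.045 ]
[ 0.4982 -0.0051  0.045 ]
[ 0.6358 -0.006   0.045 ]
```

Emit:
play_rows([
  [[0.08,-0.05,-0.5,0,0,0,-1],[0,0,-0.6,0,0,0,-1],[0,0,-0.5,0,0,0,-1],[0,0,-0.25,0,0,0,-1],[0,0,-0.15,0,0,0,-1],[0,0,0,0,0,0,-1],[0,0,0,0,0,0,-0.1],[0,0,0,0,0,0,-0.1],[0,0,0,0,0,0,-0.1],[0,0,0,0,0,0,-0.1]],
])

```text
time_s: 36.55
position: [0.5661, 0.027, 0.0562]
tcp_rot: [[0.007, 1.0, 0.001], [1.0, -0.007, -0.0], [-0.0, 0.001, -1.0]]
force: [-0.4, 0.0, -0.2]
opening: 0.405
```

Emit:
play_rows([
  [[0,0,0.4,0,0,0,0.2],[0,0,0.7,0,0,0,0.2],[0,0,0.9,0,0,0,0.2],[0,0.3,0.6,0,0,0,0.2],[0,0.85,0.2,0,0,0,0.2],[0,0.85,0,0,0,0,0.2],[0,0.85,0,0,0,0,0.2],[0,0.85,0,0,0,0,0.2],[0,0.85,0,0,0,0,0.2],[0,0.7,0,0,0,0,0.2],[0,0,0,0,0,0,0.2],[0,0,0,0,0,0,0.2]],
])

```text
time_s: 37.75
position: [0.5651, 0.2901, 0.1954]
tcp_rot: [[0.005, 1.0, -0.0], [1.0, -0.005, -0.001], [-0.001, -0.0, -1.0]]
force: [0.2, -0.0, -0.1]
opening: 0.598
```

Run:
```python
from h import *
s=read_state();print(s['time_s'],s['position'],s['opening'],s['force'])
for o in bin_center(): print(o)
snap('top','t5'); snap('scene','s5')
b=cv2.imread('pics/t5.png')[130:270,130:390]; b=cv2.resize(b,None,fx=2.3,fy=2.3,interpolation=2)
a=cv2.imread('pics/s5.png')[110:280,170:370]; a=cv2.resize(a,(598,508//2*1),interpolation=2) if 0 else cv2.resize(a,None,fx=1.6,fy=1.6,interpolation=2)
c=np.zeros((b.shape[0]+a.shape[0],b.shape[1],3),np.uint8); c[:b.shape[0]]=b; c[b.shape[0]:,:a.shape[1]]=a; cv2.imwrite('pics/f.png',c); print(c.shape)
```

```text
37.75 [0.56507803 0.29013774 0.19544628] 0.5976101908301471 [ 0.15891061 -0.01776068 -0.13596513]
(1903, [0.56, -0.012], [[0.488, 0.054], [0.634, 0.052], [0.631, -0.079], [0.485, -0.073]])
(816, [0.289, 0.353], [[0.329, 0.408], [0.347, 0.329], [0.249, 0.299], [0.231, 0.376]])
(594, 598, 3)
```

View pics/f.png

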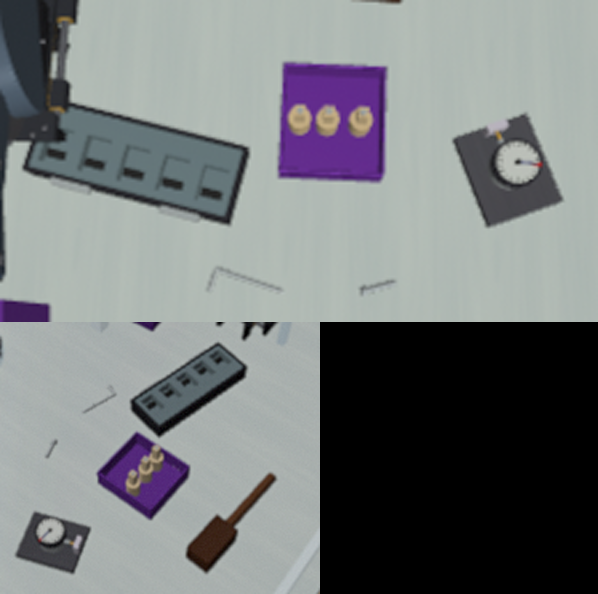

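Picture 13: all three feet stand in the bin at (300..361,120), all five cutouts are empty, the insert is seated, and the zero mark is at the needle. The robot touches nothing, so I'm handing in.

```bash
python3 -c "
from rig import *
print(hand_in())"
```

```text
the job is handed in; nothing more can be done
None
```

The job is done and handed in after about 38 s of robot time; no verdict was reported.

- **Bezel:** I turned it about 66° counter-clockwise. In the close-up the red zero mark was about 2° (under 1 mm) from the needle, against the 2.5 mm allowed.
- **Feet:** Three feet were in the case. I wiggled each one out by its shank in 20° twists of about 1 mm each. The vertical force readings between moves stayed at or below about 6.3 N, just under the insert's weight.
- **Bin:** The last pictures show all three feet standing upright in the bin, which is upright on the desk.
- **Case:** All five cutouts are empty and the insert looks flat in the case. Its height was judged from the pictures only, not measured.
- **Other things:** The mallet, hex key and cam bolt look undisturbed. The tower was only partly visible in the final views, but the arm never came near it.

**Disagreement:** the top and wrist cameras differed by about 5–6 mm on the bin's x position. The top camera also showed the bin about 4–6 mm further over in the later looks, perhaps a small knock. I placed the feet using the wrist views and they landed well inside the walls.

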